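# Soap out of the slide-lid case

## Robot

A 6-joint arm with a two-finger parallel gripper is mounted at the origin on the work surface. World frame = base frame: x ahead of the robot, y to its left, z up, the work surface at z = 0. Lengths are in m, angles in rad, forces in N, time in s.
With the tool pointing down it reaches from about 0.375 to 0.9 m from the base axis. Payload 3.1 kg.
Tool frame: the origin (TCP) lies between the finger pads; the fingertips stand 17 mm ahead of it and the grasp point (between the pads) lies 2 mm behind it; z points along the fingers, y is the line along which they close (so a half turn about z gives the same grasp; the last joint's range is limited). The gripper opens to 85 mm and grips with 20 to 120 N. Pads are 22 mm wide; open, the fingers measure 114 mm over their backs; the gripper's body (76 mm by 85 mm) begins 54 mm behind the grasp point. The pads swing forward as they close: fully open they stand 13 mm farther back than shut.
Start: joints at [1.04, 0.527, 1.433, -0, 1.181, -0.178], TCP at [0.216, 0.586, 0.224] pointing down, gripper open.
Joint ranges: [-3.08, 3.08], [-0.75, 2.2], [0.22, 2.44], [-1.43, 4.57], [0, 2.65], [-2.85, 2.85]. Speed limits (rad/s): [2.79, 2.79, 3.14, 3.14, 3.14, 3.14].

## Interface

Orientations are given as a unit quaternion [w, x, y, z].
In Python, from bench import env, imaging, models gives the robot as it stands.
- The arm moves only by the tool servo_tool, never from a script. Its argument "targets" is one flat list of numbers, 5 for each row, row after row: the opening, from 0 (shut) to 1 (fully open), then the shift along the tool's x, y, z as a fraction of full scale, then the turn about the tool's z as a fraction of full scale. In form: [hand, x, y, z, twist, hand, x, y, z, twist, ...]. A call has 1 to 8 rows; each row is the pose to reach, as a shift and turn from the pose commanded when the call began, along the tool's axes at that moment, turning the shorter way round; what a row does not reach only later rows make up. Full scale, the value 1, is 300 mm for a shift and pi rad for a turn. A row lasts 1/10 s, in which the tool goes at most 50 mm and 8.59 degrees, less where a joint would pass 70% of its speed; a pose out of reach is approached as far as the arm can. A call with a number of a shift or a turn outside -1 to 1 is refused whole. A call with a gripper value outside its range is refused whole. The fingers move at their own pace and stop on an object; "grip_force" is the grip in N (left out, the last holds). Time passes only in rows, so rows that repeat a pose let the fingers close. It gives the time, the measured TCP pose, the force, the opening and the grip force at its end, in the units of the state.
- env.state(): the state, without advancing time (a new reading comes with each control period).
- imaging.grab_frame(name): name is "scene" or "top" or "wrist"; returns a dict with "image" (400x640x3 uint8, red, green, blue), "z_map" (400x640 float32, m along the optical axis (not along the pixel's ray), 0 where there is no reading), "fx", "fy", "cx", "cy" (pixels), "R" (3x3) and "t" (3): a world point X has camera coordinates R X + t. Camera axes: x right, y down, z forward; pixel columns grow to the right and rows downward; lengths in m; the calibration is good to about 2 mm. A picture is of the moment at which its call begins.
- env.hand_in(): hands the job in; it is judged then, once.
Trained networks look in a picture, given as the dict that the camera call returned (one of the last four; its "shot" number tells which), for a name from the list of things; names that differ only in an ending like _2 or _b are one class to them, and where a whole thing is asked for, a point or a joint stands for the part that bears it (a point fixed in the world has none). Each returns a list of dicts, best first, with "p" (0 to 1); they miss things now and then, are a little off and sometimes report something else, mostly with a low value. They report only what shows in the picture. A call takes as long as a camera call. They do not tell look-alikes from the thing itself.
- models.look_for(picture, name): "point" ([x, y, z] in m, in the coordinates of the camera as it stood for that picture, good to about 4 mm: the middle of the surface that is visible of it).
- models.cut_out(picture, name): "region" (400x640 bool, what is visible of it).
- models.tip_of(picture, name): "point" ([x, y, z] in m, in the coordinates of the camera as it stood for that picture, good to about 4 mm: a listed point, or the origin of a listed thing).
The state is a dict: "time": time; "joint_positions": joint angles; "joint_velocities": joint speeds; "tau": joint torques, N m; "eef_pos": TCP position; "ee_rot": TCP orientation; "ft_force": force on the tool from outside, world axes, zero at the start; "torque": the same for the moment, N m; "grip_width": finger opening in m; "gripper_force": force on a finger pad.
Only numpy, scipy, OpenCV 4.12 (cv2) and the standard library are available. Lean on these libraries where they do the work, as an engineer would, in place of code of your own. Each camera call takes 0.05 s, during which the arm holds its last target. There are 200 camera calls.

## Task

Take the new bar of soap out of the slide-lid case and set it, without dropping it, flat inside the open soap dish. The lid slides out of its tracks towards one end only, which cannot be seen, so try it; once it is clear, lay it flat on the worktop, handle up. Leave the tumbler, the talc bottle and the jar where they stand, and let go of everything at the end.

Things in the scene. Friction and masses are not known exactly. Their poses are not given: they have to be found in the camera images.
- case: white plastic case with a sliding lid, fixed to the worktop, 140 (x) by 150 (y) by 65.5 (height) mm, walls 5 mm, raised inner floor at z = 17 mm; origin at the centre of its underside. The lid slides along its y axis; both ends look alike. Hidden tabs stop the lid after 5 to 9 mm of travel towards one end (+y or -y, drawn at random); towards the other it slides right out.
- case_mouth (a point): point on the case's vertical axis at the level of the track ledges, 52 mm above the case's underside. A track runs the whole length of each long side: ledge top at 52 mm, lip underside at 60.5 mm, both reaching in to x = +-57 mm. The end walls stay below the lid. With the lid off, the opening is 100 mm wide (x) at its narrowest.
- lid: grey plastic lid in the case's tracks, plate 126 (x) by 146 (y) by 6 mm, axes parallel to the case's, play 2 mm each side, 2.5 mm up; 100 to 200 g, slides with 1 to 4 N if pulled level. Origin at the centre of the plane under its feet, 7 mm below the plate (plate top z = 13 mm): 45 mm above the case's underside at the start, 0 when laid on the worktop. Clear after 150 mm of travel from the middle.
- lid_grip (a point): middle of the lid's grip bar, 26 mm above the lid's origin. The bar stands on the middle of the plate: 70 mm along x, 14 mm thick along y, 26 mm tall (from z = 13 to 39 mm in the lid's frame).
- soap: cream bar of soap with rounded edges, 40 (x) by 90 (y) by 30 (z) mm, about 110 g, lying flat on the case's floor under the lid with its long side roughly along the case's y axis; origin at the centre of its underside (17 mm above the case's underside at the start).
- dish: loose open soap dish, 110 (x) by 150 (y) by 18 (z, height) mm, walls 5 mm, so 100 by 140 mm inside; origin at the centre of its underside. Ribs across its floor carry the soap at z = 10 mm.
- tumbler: glass tumbler, 72 mm across, 100 mm tall; origin at the centre of its underside; leave alone
- talc: closed white talc bottle, 58 mm across, 142 mm tall; origin at the centre of its underside; leave alone
- jar: small amber jar, 68 mm across, 50 mm tall; origin at the centre of its underside; leave alone
Mind the look-alikes: they are no part of the job. Several things have the shape of the case; the one meant has the colours described above.

How it is judged:
On the way, in this order (a step that is already met when the one before it is completed fails the run):
1. the lid has been slid at least half-way out along the tracks ((y of lid in the frame of case above 0.07 m or y of lid in the frame of case below -0.07 m) and z of lid in the frame of case between 0.034 and 0.056 m and angle between lid's own z axis and vertical below 0.15 rad), for 0.05 s.
2. the soap has been lifted out of the case (z of soap in the frame of case above 0.07 m), for 0.05 s.
At the end, for the whole second after the job is handed in: The soap lies flat (within 0.12 rad) inside the soap dish, its middle within 40 mm (dish x) and 60 mm (dish y) of the dish's middle; the dish stands level on the worktop; the lid lies flat on the worktop, handle up (within 0.06 rad, feet within 6 mm of the worktop); all at rest and let go (x of soap in the frame of dish between -0.04 and 0.04 m and y of soap in the frame of dish between -0.06 and 0.06 m and z of soap in the frame of dish below 0.045 m and (angle between soap's own z axis and vertical below 0.12 rad or angle between soap's own z axis and vertical above 3.02 rad) and angle between each of dish, lid's own z axis and vertical below 0.06 rad and height (world z) of each of dish, lid below 0.006 m and linear speed of each of soap, lid, dish below 0.02 m/s and contact force between the fingers and soap below 0.05 N and contact force between the fingers and lid below 0.05 N); the robot touches nothing.
It fails at once if the tumbler is moved more than 20 mm or tipped (distance of tumbler from where it was at the start of the episode above 0.02 m or angle between tumbler's own z axis and vertical above 0.3 rad).
It fails at once if the talc bottle is moved more than 20 mm or tipped (distance of talc from where it was at the start of the episode above 0.02 m or angle between talc's own z axis and vertical above 0.3 rad).
It fails at once if the jar is moved more than 20 mm or tipped (distance of jar from where it was at the start of the episode above 0.02 m or angle between jar's own z axis and vertical above 0.3 rad).
It fails at once if the soap is dropped (falls free faster than 0.7 m/s, about 25 mm) (linear speed of soap above 0.7 m/s and contact force between the fingers and soap below 0.05 N).
It also fails if it takes over 54 s, if anything falls off the work surface, if the arm or the gripper's body presses on something with over 40 N, if the wrist force passes 120 N, or if a joint passes its speed limit or range.

## Working session

There is one attempt and no reset: what is moved stays moved. The work goes in short steps, Python scripts to look and compute and a tool call to move; the robot and the scene stay as the last step left them, time stands still between calls to the robot, and variables do not carry over. Pictures are saved under pics/ and viewed, at most 10 in all, crops included, and the job is handed in when it is done.

Besides the shell and the picture viewer there is one more tool, called by a JSON object that holds its "fn" and its "kwargs". servo_tool: Moves the arm, as the interface text tells. Its arguments: {"type":"object","properties":{"targets":{"type":"array","items":{"type":"number"}},"grip_force":{"type":"number"}},"required":["targets"]}

```bash
mkdir -p pics; cat > h.py <<'E'
import numpy as np, cv2
from bench import env, imaging, models
def w(f,p): return np.array(f["R"]).T@(np.array(p)-np.array(f["t"]))
def cloud(f):
    z=f["z_map"]; v,u=np.indices(z.shape)
    c=np.stack([(u-f["cx"])/f["fx"]*z,(v-f["cy"])/f["fy"]*z,z],-1)
    return (c-np.array(f["t"]))@np.array(f["R"])
def px(f,X):
    c=np.array(f["R"])@np.array(X)+np.array(f["t"]); return (c[0]/c[2]*f["fx"]+f["cx"],c[1]/c[2]*f["fy"]+f["cy"])
def save(f,n): cv2.imwrite("pics/"+n,f["image"][:,:,::-1])
E
python3 - <<'E'
from h import *
np.set_printoptions(precision=3,suppress=True)
s=env.state(); print(s["time"],s["eef_pos"],s["ee_rot"],s["grip_width"])
fs=[imaging.grab_frame(n) for n in("top","scene")]
cv2.imwrite("pics/a.png",cv2.resize(np.vstack([f["image"] for f in fs]),(480,600))[:,:,::-1])
for f,nm in zip(fs,("top","scene")):
  save(f,nm+"0.png")
  for n in ["case","case_mouth","lid","lid_grip","dish","tumbler","talc","jar"]:
    for d in models.tip_of(f,n)[:4]:
      X=w(f,d["point"]); print(nm,n,round(d["p"],2),X,np.round(px(f,X)))
E
```

```text
0.0 [0.216 0.586 0.223] [-0.     0.175  0.984 -0.001] 0.0855042656660681
top case 0.85 [ 0.24  -0.32  -0.002] [453. 319.]
top case 0.79 [ 0.505  0.363 -0.002] [202. 199.]
top case 0.7 [ 0.474 -0.276  0.001] [437. 227.]
top case_mouth 0.85 [ 0.241 -0.321  0.05 ] [460. 320.]
top case_mouth 0.75 [0.502 0.361 0.052] [197. 197.]
top case_mouth 0.67 [ 0.481 -0.273  0.049] [441. 222.]
top lid 0.94 [ 0.474 -0.043  0.047] [351. 219.]
top lid_grip 0.75 [ 0.473 -0.047  0.068] [353. 218.]
top dish 0.67 [ 0.646 -0.042 -0.002] [353. 160.]
top tumbler 0.96 [ 0.73  -0.289  0.004] [443. 137.]
top talc 0.67 [ 0.706  0.273 -0.003] [243. 132.]
top jar 0.92 [ 0.778 -0.022 -0.003] [349. 116.]
scene case 0.73 [0.506 0.363 0.002] [431. 203.]
scene case 0.68 [ 0.474 -0.043 -0.006] [301. 215.]
scene case 0.62 [ 0.475 -0.272 -0.002] [225. 224.]
scene case_mouth 0.79 [ 0.471 -0.04   0.051] [301. 200.]
scene case_mouth 0.76 [0.507 0.367 0.053] [436. 191.]
scene case_mouth 0.66 [ 0.245 -0.318  0.056] [209. 164.]
scene case_mouth 0.64 [ 0.481 -0.27   0.054] [222. 212.]
scene lid 0.6 [ 0.474 -0.037  0.047] [302. 202.]
scene lid_grip 0.7 [ 0.471 -0.041  0.07 ] [300. 195.]
scene dish 0.61 [ 0.64  -0.045  0.002] [308. 255.]
scene tumbler 0.87 [ 0.737 -0.285  0.001] [217. 301.]
scene talc 0.55 [ 0.704  0.27  -0.001] [427. 258.]
scene jar 0.89 [ 0.774 -0.02   0.001] [326. 297.]
```

View pics/top0.png

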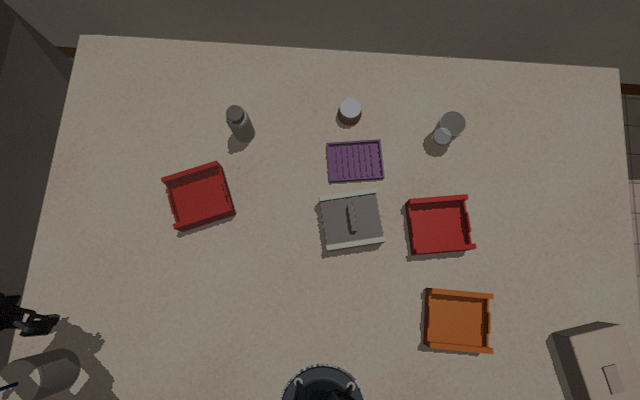

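View pics/scene0.png

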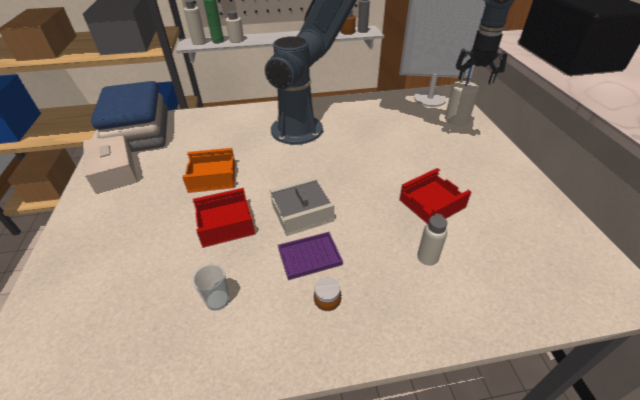

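The things shaped like the case are the red ones at top-image pixels (200,199) and (440,225), the orange one at (457,320), and the white one with a grey lid at (352,220). Only the last matches "white case, grey lid". The dish is the purple ribbed one at (355,160). I'll confirm the case in a crop and fit the yaws.

```bash
python3 - <<'E'
from h import *
np.set_printoptions(precision=3,suppress=True)
f=imaging.grab_frame("top"); P=cloud(f)
cv2.imwrite("pics/crop.png",cv2.resize(f["image"][130:270,300:490],None,fx=4,fy=4,interpolation=cv2.INTER_CUBIC)[:,:,::-1])
def rect(m,n):
    p=P[m][:,:2].astype(np.float32)*1000
    c,sz,a=cv2.minAreaRect(p); print(n,np.round(c),np.round(sz),round(a,1),len(p))
Z=P[...,2]
def box(x0,x1,y0,y1,z0,z1): return (P[...,0]>x0)&(P[...,0]<x1)&(P[...,1]>y0)&(P[...,1]<y1)&(Z>z0)&(Z<z1)&(f["z_map"]>0)
rect(box(.37,.58,-.15,.06,.045,.075),"case")
rect(box(.37,.58,-.15,.06,.077,.1),"grip")
rect(box(.57,.72,-.14,.06,.011,.03),"dish")
rect(box(.36,.6,-.4,-.16,.045,.075),"red right")
m=box(.37,.58,-.15,.06,.077,.1); print("grip z",np.percentile(Z[m],[10,50,90]))
E
```

```text
case [472. -43.] [141. 150.] 12.7 3026
grip [471. -43.] [69. 14.] 12.7 158
dish [642. -46.] [112. 150.] 8.0 465
red right [ 476. -273.] [141. 152.] 8.8 805
grip z [0.08  0.083 0.085]
```

View pics/crop.png

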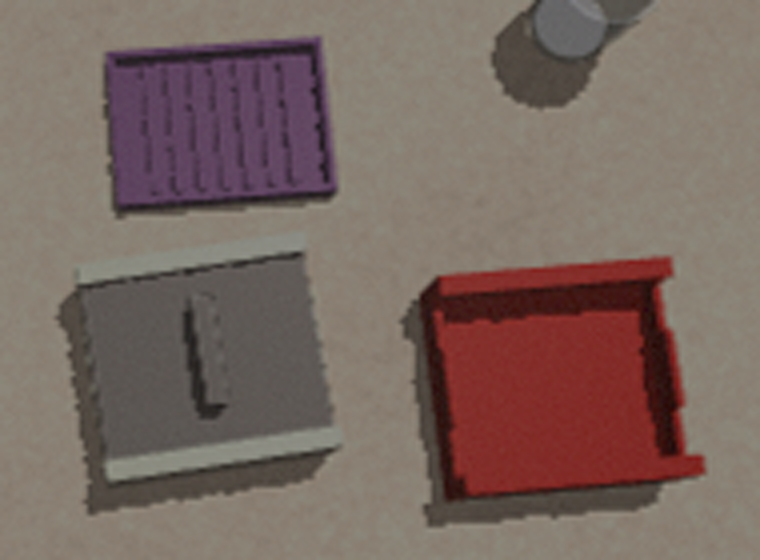

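The crop confirms it: the white-railed case with the grey lid and grip bar is at crop (205,350). The purple dish is behind it, and the open red look-alike is to the right. Case yaw is about 12.7°.

```bash
cat >> h.py <<'E'
from scipy.spatial.transform import Rotation as Ro
def plan(X,ang=None):
    "shift in tool axes (fraction of 300 mm) and twist fraction to reach X with tool y at world azimuth ang (deg, mod 180)"
    s=env.state(); q=np.array(s["ee_rot"]); R=Ro.from_quat([q[1],q[2],q[3],q[0]]).as_matrix()
    d=R.T@(np.array(X)-s["eef_pos"])/0.3
    a=np.degrees(np.arctan2(R[1,1],R[0,1])); tw=0
    if ang is not None: tw=-(((ang-a)+90)%180-90)/180
    print("shift",np.round(d,3),"twist",round(tw,3),"toolY",round(a,1),"q6",round(s["joint_positions"][5],2),"t",s["time"])
E
python3 -c "
from h import *
plan([.3,.33,.2],102.7);plan([.471,-.043,.16],102.7)"
```

```text
shift [-0.559 -0.706  0.079] twist -0.183 toolY 69.8 q6 -0.18 t 0.95
shift [-1.523 -1.675  0.212] twist -0.183 toolY 69.8 q6 -0.18 t 0.95
```

{"fn": "servo_tool", "kwargs": {"targets": [1,-0.85,-0.93,0.08,-0.183,1,-0.85,-0.93,0.08,-0.183,1,-0.85,-0.93,0.08,-0.183,1,-0.85,-0.93,0.08,-0.183,1,-0.85,-0.93,0.08,-0.183,1,-0.85,-0.93,0.08,-0.183,1,-0.85,-0.93,0.08,-0.183,1,-0.85,-0.93,0.08,-0.183], "grip_force": 40}}

```text
time: 1.75
eef_pos: [0.3596, 0.2342, 0.1998]
ee_rot: [0.0, -0.11, 0.994, -0.0]
ft_force: [0.4, 0.2, 1.1]
grip_width: 0.0855
gripper_force: 0.0
```

```bash
python3 -c "
from h import *
plan([.471,-.043,.16],102.7)"
```

```text
shift [-0.16  -0.983  0.133] twist -0.0 toolY 102.7 q6 -1.48 t 1.75
```

{"fn": "servo_tool", "kwargs": {"targets": [0.7,-0.16,-0.983,0.133,0,0.7,-0.16,-0.983,0.133,0,0.7,-0.16,-0.983,0.133,0,0.7,-0.16,-0.983,0.133,0,0.7,-0.16,-0.983,0.133,0,0.7,-0.16,-0.983,0.133,0,0.7,-0.16,-0.983,0.133,0,0.7,-0.16,-0.983,0.133,0]}}

```text
time: 2.55
eef_pos: [0.4709, -0.0418, 0.1595]
ee_rot: [-0.0, -0.109, 0.994, 0.0]
ft_force: [-0.3, 0.4, 0.3]
grip_width: 0.0596
gripper_force: 0.0
```

```bash
python3 - <<'E'
from h import *
np.set_printoptions(precision=4,suppress=True)
f=imaging.grab_frame("wrist"); P=cloud(f); save(f,"w1.png")
for d in models.tip_of(f,"lid_grip")[:2]: print(d["p"],w(f,d["point"]))
Z=P[...,2];m=(f["z_map"]>0)&(Z>.077)&(Z<.09)&(abs(P[...,0]-.471)<.06)&(abs(P[...,1]+.043)<.04)
p=P[m][:,:2].astype(np.float32)*1000
print(cv2.minAreaRect(p),m.sum()); print("range",P[m].min(0),P[m].max(0))
plan([.471,-.043,.079],102.7)
E
```

```text
0.92 [ 0.4715 -0.0415  0.0717]
((472.22833251953125, -40.0388298034668), (69.64034271240234, 13.754404067993164), 13.01253604888916) 1290
range [ 0.4372 -0.0541  0.0772] [ 0.5073 -0.0257  0.0861]
shift [-0.002 -0.012  0.269] twist 0.0 toolY 102.7 q6 -2.12 t 2.65
```

View pics/w1.png

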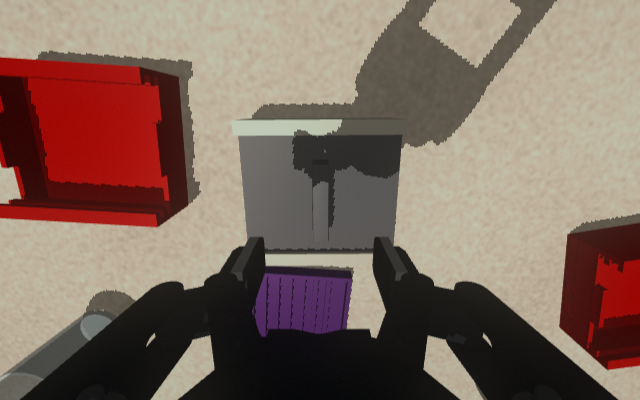

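The wrist view shows the grip bar at about (321,200), midway between the fingers at columns 255 and 385. Descending and gripping.

{"fn": "servo_tool", "kwargs": {"targets": [0.7,0,0,0.15,0,0.7,0,0,0.27,0,0.7,0,0,0.27,0,0,0,0,0.27,0,0,0,0,0.27,0,0,0,0,0.27,0,0,0,0,0.27,0,0,0,0,0.27,0], "grip_force": 50}}

```text
time: 3.45
eef_pos: [0.4712, -0.0407, 0.0797]
ee_rot: [0.001, -0.111, 0.994, -0.0]
ft_force: [0.7, -0.3, 0.5]
grip_width: -0.0002
gripper_force: 0.0
```

```bash
python3 - <<'E'
from h import *
s=env.state(); print(s["grip_width"],s["gripper_force"],s["eef_pos"],s["joint_positions"])
f=imaging.grab_frame("wrist"); g=imaging.grab_frame("scene")
P=cloud(g)
for n,F in(("w",f),("s",g)):
  for d in models.tip_of(F,"lid_grip")[:1]: print(n,d["p"],w(F,d["point"]))
cv2.imwrite("pics/b.png",np.hstack([cv2.resize(f["image"][100:340,180:460],(400,343)),cv2.resize(g["image"][130:260,230:382],(401,343))])[:,:,::-1])
E
```

```text
-0.0001953605516577577 0.0 [ 0.4711552  -0.04066725  0.07967605] [-3.23026967e-01  5.75208680e-01  1.93477929e+00 -6.33748270e-06
  6.29533683e-01 -2.11595609e+00]
w 0.7 [ 0.46953439 -0.04214114  0.07326431]
s 0.66 [ 0.47162621 -0.03789912  0.07272737]
```

View pics/b.png

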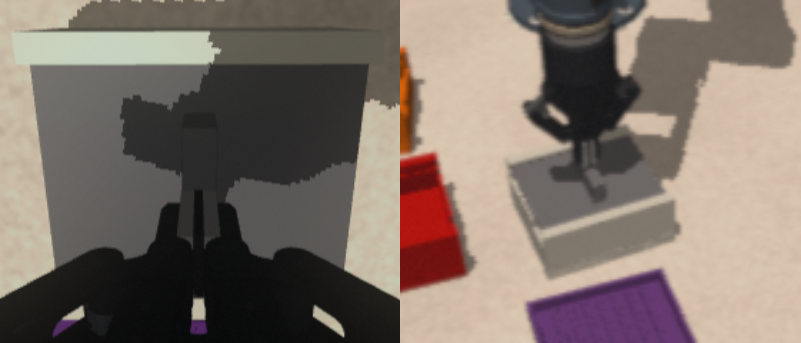

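```bash
python3 - <<'E'
from h import *
np.set_printoptions(precision=3,suppress=True,linewidth=200)
f=imaging.grab_frame("wrist"); P=cloud(f); 
q=env.state()["ee_rot"]; R=Ro.from_quat([q[1],q[2],q[3],q[0]]).as_matrix()
L=(P-env.state()["eef_pos"])@R
for v in (180,200,220,230,240,250,260,270):
  print(v,[tuple(np.round(L[v,u]*1000).astype(int).tolist()) for u in range(285,356,6)])
E
```

```text
180 [(33, -21, 21), (33, -17, 21), (32, -14, 22), (33, -10, 21), (33, -6, 21), (33, -2, 22), (33, 2, 20), (33, 5, 20), (33, 9, 21), (33, 13, 20), (33, 17, 20), (33, 21, 21)]
200 [(20, -22, 20), (20, -18, 20), (20, -14, 20), (20, -10, 20), (28, -5, -5), (28, -2, -6), (27, 1, -4), (28, 5, -5), (20, 9, 21), (20, 13, 21), (20, 17, 20), (20, 21, 20)]
220 [(6, -22, 21), (6, -18, 20), (6, -14, 21), (5, -10, 22), (16, -5, -4), (16, -2, -5), (16, 1, -4), (16, 5, -5), (6, 10, 21), (6, 14, 21), (6, 17, 20), (5, 22, 22)]
230 [(-1, -22, 21), (-2, -18, 21), (-2, -14, 22), (-2, -10, 21), (10, -5, -5), (10, -2, -6), (10, 1, -5), (9, 5, -4), (-2, 10, 22), (-1, 14, 21), (-1, 18, 20), (-2, 22, 22)]
240 [(-9, -23, 22), (-9, -19, 21), (-9, -15, 21), (-9, -11, 21), (11, -5, -20), (11, -2, -19), (11, 1, -21), (11, 4, -19), (-8, 10, 20), (-9, 14, 21), (-9, 18, 21), (-9, 22, 20)]
250 [(-17, -23, 22), (-17, -19, 22), (7, -11, -24), (7, -8, -22), (11, -5, -30), (11, -2, -31), (11, 1, -31), (11, 4, -30), (7, 7, -23), (7, 10, -23), (7, 13, -24), (-16, 22, 21)]
260 [(-24, -23, 21), (7, -13, -33), (7, -10, -33), (7, -7, -33), (11, -4, -40), (11, -2, -40), (10, 1, -39), (11, 4, -41), (11, 6, -40), (7, 10, -33), (7, 12, -33), (-24, 22, 21)]
270 [(-31, -23, 20), (12, -11, -50), (13, -9, -52), (14, -6, -53), (12, -4, -51), (9, -2, -45), (9, 1, -45), (12, 3, -50), (13, 6, -53), (14, 8, -53), (12, 11, -50), (12, 13, -51)]
```

{"fn": "servo_tool", "kwargs": {"targets": [0.5,0,0,0,0,0.5,0,0,0,0,0.5,0,0,0,0,0.5,0,0,0,0]}}

```text
time: 4.1
eef_pos: [0.4706, -0.0405, 0.0786]
ee_rot: [-0.0, -0.111, 0.994, 0.0]
ft_force: [-0.0, 0.3, -0.6]
grip_width: 0.043
gripper_force: 0.0
```

```bash
python3 - <<'E'
from h import *
f=imaging.grab_frame("wrist"); P=cloud(f); s=env.state(); print(s["grip_width"],s["eef_pos"])
q=s["ee_rot"]; R=Ro.from_quat([q[1],q[2],q[3],q[0]]).as_matrix()
L=(P-s["eef_pos"])@R*1000
m=(f["z_map"]>0)&(abs(L[...,1])<60)&(abs(L[...,0])<14)&(L[...,2]<15)
for sgn in(-1,1):
  k=m&(sgn*L[...,1]>10)
  p=L[k]; i=np.argsort(-p[:,2])[:400:40]; print(sgn,np.round(p[i]).astype(int).tolist())
E
```

```text
0.042483818162806754 [ 0.47055751 -0.04050492  0.07867023]
-1 [[5, -21, -9], [11, -26, -14], [7, -31, -16], [-6, -21, -17], [-6, -21, -18], [11, -23, -20], [11, -22, -21], [11, -25, -22], [1, -21, -24], [8, -21, -25]]
1 [[6, 21, -9], [5, 21, -14], [-2, 21, -16], [11, 21, -17], [12, 25, -19], [11, 23, -20], [-4, 21, -21], [0, 21, -22], [7, 31, -24], [7, 34, -25]]
```

The wrist depth puts the pad tips about 8 mm behind the reported TCP at 43 mm opening. The spec says 17 mm ahead, so the fingers shut just above the bar. I'll use the measured offset and go 22 mm lower.

{"fn": "servo_tool", "kwargs": {"targets": [0.5,0,0,0.035,0,0.5,0,0,0.07,0,0.5,0,0,0.07,0,0,0,0,0.07,0,0,0,0,0.07,0,0,0,0,0.07,0,0,0,0,0.07,0,0,0,0,0.07,0], "grip_force": 50}}

```text
time: 4.95
eef_pos: [0.4706, -0.0405, 0.0578]
ee_rot: [0.0, -0.111, 0.994, -0.0]
ft_force: [-0.7, 0.4, -2.2]
grip_width: 0.0129
gripper_force: 49.9
```

Gripped (12.9 mm, 50 N). Now trying +y, the roomier side.

{"fn": "servo_tool", "kwargs": {"targets": [0,0,0.01,0,0,0,0,0.02,0,0,0,0,0.03,0,0,0,0,0.04,0,0,0,0,0.05,0,0]}}

```text
time: 5.45
eef_pos: [0.4672, -0.0256, 0.0577]
ee_rot: [0.0, -0.111, 0.994, -0.0]
ft_force: [0.8, 0.2, -0.5]
grip_width: 0.0126
gripper_force: 50.0
```

{"fn": "servo_tool", "kwargs": {"targets": [0,0,0.03,0,0,0,0,0.06,0,0,0,0,0.09,0,0,0,0,0.12,0,0]}}

```text
time: 5.85
eef_pos: [0.4591, 0.0102, 0.0577]
ee_rot: [-0.0, -0.111, 0.994, 0.0]
ft_force: [-0.2, -0.2, -0.2]
grip_width: 0.013
gripper_force: 50.0
```

```bash
python3 - <<'E'
from h import *
f=imaging.grab_frame("top"); P=cloud(f); g=imaging.grab_frame("wrist")
for n,F in(("t",f),("w",g)):
  for d in models.tip_of(F,"lid")[:1]: print(n,d["p"],w(F,d["point"]))
cv2.imwrite("pics/c.png",np.hstack([cv2.resize(f["image"][140:260,260:420],(400,300)),cv2.resize(g["image"],(400,300))])[:,:,::-1])
E
```

```text
w 0.59 [0.45678216 0.01419035 0.04383571]
```

View pics/c.png

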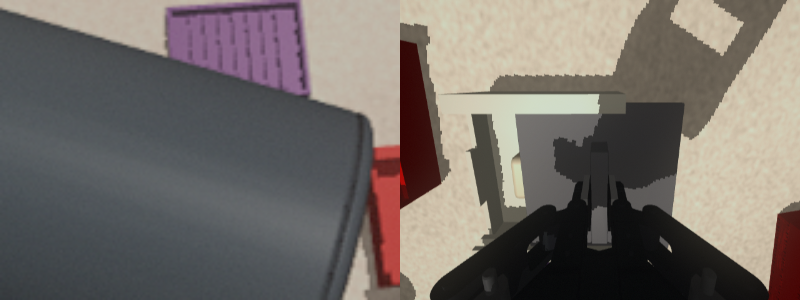

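The lid (right panel, grey plate at about (600,150)) has moved with the hand, and the soap shows at (517,175). So +y is the open end. I'll pull it right out.

{"fn": "servo_tool", "kwargs": {"targets": [0,0,0.06,0,0,0,0,0.12,0,0,0,0,0.18,0,0,0,0,0.24,0,0,0,0,0.3,0,0,0,0,0.36,0,0,0,0,0.39,0,0,0,0,0.39,0,0], "grip_force": 70}}

```text
time: 6.85
eef_pos: [0.4332, 0.1239, 0.0576]
ee_rot: [-0.0, -0.112, 0.994, -0.0]
ft_force: [0.0, 0.0, -2.5]
grip_width: 0.0123
gripper_force: 69.5
```

```bash
python3 - <<'E'
from h import *
g=imaging.grab_frame("wrist"); f=imaging.grab_frame("top")
for n in("lid","soap","case"):
  for d in models.tip_of(g,n)[:2]: print(n,d["p"],w(g,d["point"]))
  for d in models.tip_of(f,n)[:2]: print("top",n,d["p"],w(f,d["point"]))
plan([.37,.14,.0578],102.7)
E
```

```text
lid 0.61 [0.43350212 0.12812734 0.04034178]
soap 0.93 [ 0.46731705 -0.03224309  0.01218958]
top soap 0.85 [ 0.4738263  -0.03667523  0.01292413]
case 0.92 [ 0.47320813 -0.04063348 -0.00387923]
case 0.64 [ 0.50595154  0.36765683 -0.00072552]
top case 0.94 [ 0.47510756 -0.27509327 -0.00249848]
top case 0.78 [ 0.47436172 -0.04295709 -0.00186105]
shift [ 0.195  0.102 -0.   ] twist -0.0 toolY 102.7 q6 -1.76 t 7.25
```

{"fn": "servo_tool", "kwargs": {"targets": [0,0,0.06,0,0,0,0,0.08,0.05,0,0,0,0.08,0.1,0,0,0,0.08,0.13,0,0,0,0.08,0.145,0,0,0,0.08,0.148,0,0,0,0.08,0.15,0,0,0,0.08,0.15,0]}}

```text
time: 8.05
eef_pos: [0.4286, 0.1467, 0.013]
ee_rot: [0.0, -0.111, 0.994, -0.0]
ft_force: [-1.1, 1.1, -1.6]
grip_width: 0.0124
gripper_force: 69.6
```

{"fn": "servo_tool", "kwargs": {"targets": [0.1,0,0,0,0,0.2,0,0,0,0,0.5,0,0,0,0,0.5,0,0,0,0,0.5,0,0,-0.15,0,0.5,0,0,-0.3,0,0.5,0,0,-0.45,0,0.5,0,0,-0.45,0]}}

```text
time: 8.85
eef_pos: [0.4319, 0.1473, 0.1527]
ee_rot: [0.006, -0.111, 0.994, -0.0]
ft_force: [0.3, 0.1, 0.3]
grip_width: 0.0428
gripper_force: 0.0
```

```bash
python3 - <<'E'
from h import *
np.set_printoptions(precision=4,suppress=True)
g=imaging.grab_frame("wrist"); f=imaging.grab_frame("top"); P=cloud(g)
L=models.cut_out(g,"lid"); print(L[0]["p"])
m=L[0]["region"]&(g["z_map"]>0); p=P[m]; k=(abs(p[:,2]-.013)<.006); q=p[k]; A=np.c_[q[:,:2]-q[:,:2].mean(0),np.ones(len(q))]
print("lid plate fit",np.linalg.lstsq(A,q[:,2],rcond=None)[0],q.mean(0),k.sum(),len(p))
for n,F in(("w",g),("t",f)):
  for d in models.cut_out(F,"soap")[:1]:
    Q=cloud(F)[d["region"]&(F["z_map"]>0)]; Q=Q[(Q[:,2]>.04)&(Q[:,2]<.055)]
    print(n,d["p"],cv2.minAreaRect(Q[:,:2].astype(np.float32)*1000),np.median(Q[:,2]))
  for d in models.tip_of(F,"soap")[:1]: print(w(F,d["point"]))
plan([.473,-.04,.15],12.9)
E
```

```text
0.71
lid plate fit [-0.0011  0.0006  0.013 ] [0.426  0.1461 0.013 ] 14359 15382
w 0.71 ((472.138916015625, -30.714618682861328), (39.93359375, 89.44044494628906), 12.652643203735352) 0.04646439877425872
[ 0.4718 -0.0293  0.0122]
shift [-0.012 -0.64  -0.012] twist 0.499 toolY 102.7 q6 -1.71 t 9.2
```

Lid is flat with its plate at 13 mm. Soap is at (0.472, -0.031), yaw 12.7°. Turning and moving over it.

{"fn": "servo_tool", "kwargs": {"targets": [0.65,-0.015,-0.61,0,0.499,0.65,-0.015,-0.61,0,0.499,0.65,-0.015,-0.61,0,0.499,0.65,-0.015,-0.61,0,0.499,0.65,-0.015,-0.61,0,0.499,0.65,-0.015,-0.61,0,0.499,0.65,-0.015,-0.61,0,0.499,0.65,-0.015,-0.61,0,0.499]}}

```text
time: 10.0
eef_pos: [0.4722, -0.0308, 0.1464]
ee_rot: [-0.001, 0.473, 0.881, -0.0]
ft_force: [0.3, 0.7, 0.2]
grip_width: 0.0554
gripper_force: 0.0
```

```bash
python3 -c "
from h import *
plan([.472,-.031,.1],12.7);print(env.state()['eef_pos'])"
```

```text
shift [-0.    -0.001  0.155] twist 0.116 toolY 33.6 q6 -0.89 t 10.0
[ 0.47224013 -0.03081994  0.14641537]
```

{"fn": "servo_tool", "kwargs": {"targets": [0.65,0,0,0.1,0.116,0.65,0,0,0.155,0.116,0.65,0,0,0.155,0.116,0.65,0,0,0.155,0.116]}}

```text
time: 10.4
eef_pos: [0.4719, -0.0305, 0.0995]
ee_rot: [-0.002, 0.622, 0.783, -0.001]
ft_force: [1.4, -0.4, -0.0]
grip_width: 0.0559
gripper_force: 0.0
```

```bash
python3 - <<'E'
from h import *
g=imaging.grab_frame("wrist"); P=cloud(g); s=env.state()
m=(g["z_map"]>0)&(abs(P[...,0]-.472)<.045)&(abs(P[...,1]+.031)<.08)&(P[...,2]>.043)&(P[...,2]<.049)
d=models.cut_out(g,"soap")[0]; m&=d["region"]
print(d["p"],cv2.minAreaRect(P[m][:,:2].astype(np.float32)*1000),m.sum())
q=s["ee_rot"]; R=Ro.from_quat([q[1],q[2],q[3],q[0]]).as_matrix()
L=(P-s["eef_pos"])@R*1000
k=(g["z_map"]>0)&(abs(L[...,0])<14)&(L[...,2]<15)
for sg in(-1,1):
  p=L[k&(sg*L[...,1]>10)&(sg*L[...,1]<60)]; print(sg,np.round(p[np.argsort(-p[:,2])[:200:40]],1).tolist())
plan([.472,-.031,.0135],12.7); save(g,"d.png")
E
```

```text
0.97 ((472.30029296875, -31.94538116455078), (38.647239685058594, 88.30146789550781), 12.401179313659668) 5047
-1 [[3.1, -28.8, -9.5], [-8.6, -28.5, -15.0], [2.1, -28.7, -16.7], [10.9, -32.6, -18.1], [-2.3, -28.4, -19.4]]
1 [[2.0, 27.2, -10.9], [9.9, 27.2, -14.8], [4.9, 27.2, -16.4], [6.8, 36.7, -18.0], [7.5, 36.8, -19.3]]
shift [-0.001 -0.002  0.29 ] twist 0.003 toolY 13.2 q6 -0.53 t 10.5
```

View pics/d.png

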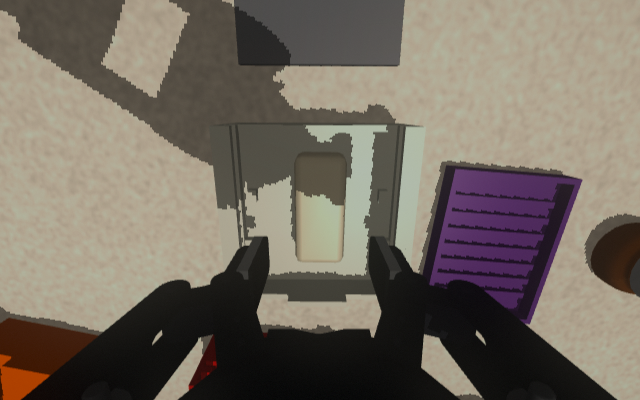

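The picture shows the soap at (321,207), centred between the fingertips at (255,245) and (385,245), with the case rails at columns 232 and 400. Before descending I'll check that the linkages clear the rails.

```bash
python3 - <<'E'
from h import *
g=imaging.grab_frame("wrist"); P=cloud(g); s=env.state()
q=s["ee_rot"]; R=Ro.from_quat([q[1],q[2],q[3],q[0]]).as_matrix()
L=(P-s["eef_pos"])@R*1000; ok=(g["z_map"]>0)&(abs(L[...,0])<40)
for z in range(-80,0,8):
  k=ok&(L[...,2]>=z)&(L[...,2]<z+8)
  if k.sum(): print(z,L[k][:,1].min().round(),L[k][:,1].max().round())
E
```

```text
-80 -64.0 62.0
-72 -62.0 61.0
-64 -60.0 60.0
-56 -51.0 54.0
-48 -41.0 41.0
-40 -42.0 41.0
-32 -42.0 41.0
-24 -42.0 41.0
-16 -33.0 34.0
```

Using z = 0.020 keeps the linkages above the rails and still gives about 18 mm of pad on the soap.

{"fn": "servo_tool", "kwargs": {"targets": [0.62,0,-0.002,0.09,0.003,0.62,0,-0.002,0.18,0.003,0.62,0,-0.002,0.265,0.003,0.62,0,-0.002,0.265,0.003,0.3,0,-0.002,0.265,0.003,0.3,0,-0.002,0.265,0.003,0.3,0,-0.002,0.265,0.003,0.3,0,-0.002,0.265,0.003], "grip_force": 40}}

```text
time: 11.35
eef_pos: [0.473, -0.031, 0.0227]
ee_rot: [0.001, 0.625, 0.78, 0.0]
ft_force: [-0.5, -0.2, -0.9]
grip_width: 0.0388
gripper_force: 41.0
```

{"fn": "servo_tool", "kwargs": {"targets": [0,0,0,0,0,0,0,0,0,0,0,0,0,-0.05,0,0,0,0,-0.12,0,0,0,0,-0.2,0,0,0,0,-0.27,0,0,0,0,-0.3,0,0,0,0,-0.3,0], "grip_force": 50}}

```text
time: 12.15
eef_pos: [0.4731, -0.0311, 0.1127]
ee_rot: [0.001, 0.626, 0.78, 0.001]
ft_force: [0.0, -0.3, -1.0]
grip_width: 0.0389
gripper_force: 55.2
```

```bash
python3 - <<'E'
from h import *
np.set_printoptions(precision=4,suppress=True)
g=imaging.grab_frame("wrist"); P=cloud(g); s=env.state(); print(s["eef_pos"],s["grip_width"],s["gripper_force"])
d=models.cut_out(g,"soap")[0]; Q=P[d["region"]&(g["z_map"]>0)]; print(d["p"],np.median(Q[:,2]),Q.min(0),Q.max(0))
e=P[models.cut_out(g,"dish")[0]["region"]&(g["z_map"]>0)]; e=e[(e[:,2]<.025)&(e[:,2]>0.003)]; print("dish",cv2.minAreaRect(e[:,:2].astype(np.float32)*1000))
for d in models.tip_of(g,"dish")[:1]: print(w(g,d["point"]))
for d in models.tip_of(g,"soap")[:1]: print("soap",w(g,d["point"]))
plan([.642,-.046,s["eef_pos"][2]],8)
E
```

```text
[ 0.4725 -0.0309  0.1118] 0.03852699782074701 55.21827936172485Traceback (most recent call last):
  File "<stdin>", line 4, in <module>
IndexError: list index out of range
```

```bash
python3 - <<'E'
from h import *
np.set_printoptions(precision=4,suppress=True)
g=imaging.grab_frame("wrist"); P=cloud(g); s=env.state()
for d in models.tip_of(g,"dish")[:1]: print(w(g,d["point"]))
for d in models.tip_of(g,"soap")[:1]: print("soap",w(g,d["point"]))
q=s["ee_rot"]; R=Ro.from_quat([q[1],q[2],q[3],q[0]]).as_matrix()
L=(P-s["eef_pos"])@R*1000; k=(g["z_map"]>0)&(abs(L[...,1])<18)&(L[...,0]>15)&(L[...,0]<60)&(L[...,2]<40)
print("soap top pts",k.sum(),np.percentile(L[k],[5,50,95],axis=0).round(1) if k.sum() else "")
plan([.642,-.046,.1118],8)
E
```

```text
[ 0.6377 -0.04   -0.0029]
soap [ 0.4735 -0.0309  0.1008]
soap top pts 10966 [[  16.3  -17.  -108.6]
 [  19.5    0.2  -86.6]
 [  42.5   16.9  -19.9]]
shift [-0.173  0.543 -0.005] twist 0.025 toolY 12.5 q6 -0.52 t 12.4
```

{"fn": "servo_tool", "kwargs": {"targets": [0,-0.03,0.09,0,0.005,0,-0.06,0.2,0,0.01,0,-0.1,0.31,0,0.015,0,-0.13,0.42,0,0.02,0,-0.16,0.5,0,0.025,0,-0.173,0.543,0,0.025,0,-0.173,0.543,0,0.025,0,-0.173,0.543,0,0.025]}}

```text
time: 13.2
eef_pos: [0.6412, -0.0458, 0.1103]
ee_rot: [-0.002, 0.656, 0.755, -0.001]
ft_force: [0.5, 0.1, -1.7]
grip_width: 0.0388
gripper_force: 55.2
```

```bash
python3 - <<'E'
from h import *
np.set_printoptions(precision=4,suppress=True)
s=env.state(); print(s["eef_pos"],s["grip_width"],s["gripper_force"])
for c in("wrist","scene"):
  g=imaging.grab_frame(c)
  for n in("dish","soap"):
    for d in models.tip_of(g,n)[:1]: print(c,n,d["p"],w(g,d["point"]))
plan([.642,-.046,.0157],8)
E
```

```text
[ 0.6412 -0.0458  0.1103] 0.03877522811430983 55.15445351600647
wrist soap 0.64 [ 0.6398 -0.0488  0.1008]
scene dish 0.95 [ 0.6435 -0.0449  0.0014]
scene soap 0.6 [ 0.6404 -0.0447  0.1033]
shift [0.   0.   0.32] twist 0.0 toolY 8.0 q6 -0.39 t 13.5
```

{"fn": "servo_tool", "kwargs": {"targets": [0,0,0,0.08,0,0,0,0,0.17,0,0,0,0,0.25,0,0,0,0,0.29,0,0,0,0,0.305,0,0,0,0,0.313,0,0,0,0,0.318,0,0,0,0,0.32,0]}}

```text
time: 14.3
eef_pos: [0.6435, -0.0463, 0.0167]
ee_rot: [0.001, 0.656, 0.755, 0.0]
ft_force: [-1.3, 0.3, -0.8]
grip_width: 0.0388
gripper_force: 55.2
```

{"fn": "servo_tool", "kwargs": {"targets": [0,0,0,0.003,0,0,0,0,0.006,0,0,0,0,0.006,0,0,0,0,0.006,0]}}

```text
time: 14.7
eef_pos: [0.6433, -0.0463, 0.0152]
ee_rot: [0.001, 0.656, 0.755, 0.0]
ft_force: [-0.9, 0.4, 5.9]
grip_width: 0.0385
gripper_force: 55.9
```

Contact (+6 N). Releasing and backing off straight up.

{"fn": "servo_tool", "kwargs": {"targets": [0.45,0,0,0,0,0.5,0,0,0,0,0.6,0,0,0,0,0.6,0,0,0,0,0.6,0,0,-0.1,0,0.6,0,0,-0.25,0,0.6,0,0,-0.4,0,0.6,0,0,-0.55,0]}}

```text
time: 15.5
eef_pos: [0.6423, -0.0461, 0.18]
ee_rot: [-0.0, 0.656, 0.755, -0.0]
ft_force: [0.4, -0.2, -0.8]
grip_width: 0.0511
gripper_force: 0.0
```

```bash
python3 - <<'E'
from h import *
np.set_printoptions(precision=4,suppress=True)
print(env.state()["ft_force"],env.state()["eef_pos"])
g=imaging.grab_frame("wrist"); P=cloud(g); save(g,"e.png")
for n,lo,hi in(("soap",.034,.05),("dish",.0,.022),("lid",.008,.018)):
  for d in models.cut_out(g,n)[:1]:
    q=P[d["region"]&(g["z_map"]>0)]; q=q[(q[:,2]>lo)&(q[:,2]<hi)]
    if len(q)<50: continue
    A=np.c_[q[:,:2]-q[:,:2].mean(0),np.ones(len(q))]
    print(n,d["p"],"tilt/z",np.linalg.lstsq(A,q[:,2],rcond=None)[0],cv2.minAreaRect(q[:,:2].astype(np.float32)*1000))
E
```

```text
[ 0.3798 -0.1988 -0.7547] [ 0.6423 -0.0461  0.18  ]
soap 0.55 tilt/z [-0.0053 -0.0064  0.0394] ((642.97802734375, -47.32493591308594), (39.880069732666016, 88.49246978759766), 8.03930950164795)
dish 0.67 tilt/z [ 0.0005 -0.0046  0.0091] ((643.1870727539062, -46.48028564453125), (116.35083770751953, 159.5474090576172), 5.634983539581299)
lid 0.76 tilt/z [-0.0039  0.0125  0.0132] ((442.8108215332031, 92.62963104248047), (126.60448455810547, 37.190879821777344), 11.871644973754883)
```

View pics/e.png

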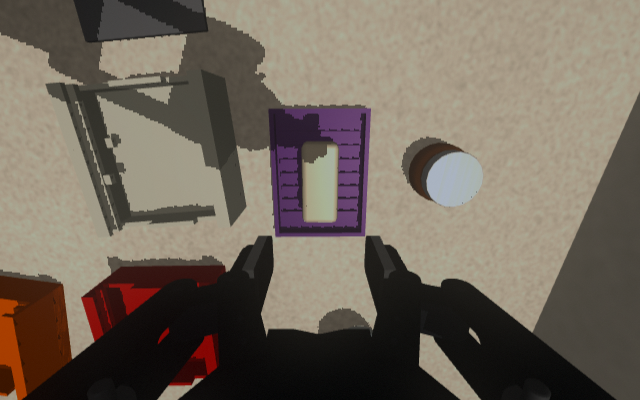

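The soap (320,182) lies flat and centred in the purple dish, and the jar (440,175) hasn't been touched. The lid lies flat on the worktop at the upper left, and the gripper is clear. Handing in.

```bash
python3 -c "
from bench import env
print(env.hand_in())"
```

```text
the job is handed in; nothing more can be done
None
```

The job is handed in at about 16 s, with no verdict returned: the soap lies flat in the middle of the dish, the lid lies flat on the worktop with its handle up, and the tumbler, talc bottle and jar were not touched.

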